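Put the dry board back in the rack

TASK

Lift the red board up off the two prongs of the drying stand, and stand it on its lower edge, hand opening up, in the empty slot with the red marker in the board rack. Lower it all the way to the slot's floor, roughly centred along the slot, before letting go, and leave the other boards and the jars where they are.

Things in the scene. Friction and masses are not known exactly. Their poses are not given: they have to be found in the camera images.
- red_board: small red plastic chopping board, 0.16 to 0.32 kg, 160 mm wide (its y), 130 tall (z), 12 thick (x). Hand opening 96 wide, 34 tall, centred across the width; bar above it 24 tall, plate below it 72 tall. Origin: middle of the lower edge, z up to the bar. It hangs upright, bar on the two prongs, lower edge 94 mm and top 224 mm above the table.
- stand: fixed drying stand: dark base plate (x 0 to +130 mm, 170 wide, 8 thick), blue 22 mm post at x = +75, two steel prongs pointing along its -x. Nothing on it is higher than 212 mm. Origin: on the table under the hanging board, which is within 6 mm of it in x and y and square to x.
- prongs (a point): midway between the prongs, level with their tops, 200 mm above the stand's origin. Prongs: 8 mm thick, at the stand's y = -34 and +34 mm, from a cross bar at x = +75 to x = -34, where the ends turn up to 212 mm above the table. To free the board raise it 13 to 25 mm, then move it 45 mm or more along the stand's -x.
- rack: fixed rack: white base 150 (x) by 190 (y) by 12 mm, origin on the table under its centre. Three slots along x, at y = -60, 0, +60 mm. Each slot is the 18 mm gap between two steel wire hoops, 6 mm thick, 116 long, tops 65 mm above the table, 53 above the slot floor (top of the base).
- red_tag: red marker (look only) of the one empty slot: a strip on the slot floor and a tab on either end of the base. Origin: centre of the slot's floor, 12 mm above the table; its y runs along the slot, its x across the slot, z up.
- blue_board: blue board standing in one of the other slots, 160 mm wide (its y), 130 tall (z), 12 thick (x). Hand opening 96 wide, 34 tall, centred across the width; bar above it 24 tall, plate below it 72 tall. Origin: middle of the lower edge, z up to the bar.
- green_board: green board standing in the remaining slot, 160 mm wide (its y), 130 tall (z), 12 thick (x). Hand opening 96 wide, 34 tall, centred across the width; bar above it 24 tall, plate below it 72 tall. Origin: middle of the lower edge, z up to the bar.
- jar0: closed glass jar with a black lid, 66 mm across and 95 mm tall, a bystander; origin: centre of its underside
- jar1: closed glass jar with a black lid, 66 mm across and 95 mm tall, a bystander; origin: centre of its underside
Things that resemble listed ones, but are neither listed nor needed, are in the scene too. There is more than one size of the blue_board; the one meant has the size given above.

How it is judged:
By the outcome, as a careful person would: the job done as asked, in the order asked, and still so for the second after the job is handed in, with the robot touching nothing.
It also fails if it takes over 59 s, if anything falls off the work surface, if the arm or the gripper's body presses on something with over 40 N, if the wrist force passes 120 N, or if a joint passes its speed limit or range.

ROBOT

A 6-joint arm with a two-finger parallel gripper is mounted at the origin on the work surface. World frame = base frame: x ahead of the robot, y to its left, z up, the work surface at z = 0. Lengths are in mm, angles in rad, forces in N, time in s.
With the tool pointing down it reaches from about 300 to 750 mm from the base axis. Payload 8.5 kg.
Tool frame: the origin (TCP) lies between the finger pads; the fingertips stand 19 mm ahead of it and the grasp point (between the pads) is the TCP (bot.nose_length is the distance from the TCP to the fingertips, in mm); z points along the fingers, y is the direction in which the jaws open and shut (so a half turn about z gives the same grasp; the last joint's range is limited). The gripper opens to 88 mm and grips with 3 to 60 N. Pads are 18 mm wide; open, the fingers measure 123 mm over their backs; the gripper's body (75 mm by 187 mm) begins 45 mm behind the grasp point.
Start: joints at [-1.334, 0.381, 1.297, -0, 1.464, -0.215], TCP at [240.114, -494.799, 234.548] pointing down, gripper open.
Joint ranges: [-3.11, 3.11], [-0.89, 2.33], [0.22, 2.48], [-1.42, 4.56], [0.17, 2.85], [-2.88, 2.88]. Speed limits (rad/s): [2.39, 2.39, 3.14, 3.14, 3.14, 3.14].

INTERFACE

Orientations are given as a 3x3 rotation matrix whose columns are the frame's x, y, z axes.
In Python, from workcell import bot, imaging gives the robot as it stands.
- The arm moves only by the tool carry_out, never from a script. Its argument "motion" is a list of rows, each a list of 3 entries, a list of its own where there are three numbers: the turn, a rotation vector about the tool's x, y, z in degrees, then the shift along the tool's x, y, z in cm, then the gripper command: -1 is shut, 1 is fully open, values between are in proportion. A call has 1 to 10 rows; each row shifts and turns the pose as measured when the row begins, along the tool's axes as they then stand; what a row does not reach is not made up. A row lasts 1/12 s, in which the tool goes at most 41.7 mm and 7.16 degrees, less where a joint would pass 70% of its speed; a pose out of reach is approached as far as the arm can. A call with a gripper value outside its range is refused whole. The fingers move at their own pace and stop on an object; "newtons" is the grip in N (left out, the last holds). Time passes only in rows, so rows that do not move let the fingers close. It gives the time, the measured TCP pose, the force and the opening at its end, in the units of the state.
- bot.sense(): the state, without advancing time (a new reading comes with each control period).
- imaging.get_image(name): name is "scene" or "top"; returns a dict with "frame" (420x560x3 uint8, blue, green, red), "mtx" (3x3 intrinsics, pixels), "origin" and "rotation" of the camera in the world. Camera axes: x right, y down, z forward; pixel columns grow to the right and rows downward; lengths in mm; the calibration is good to about 2 mm. A picture is of the moment at which its call begins. There is no depth.
- bot.sign_off(): hands the job in, once; it reports no verdict.
The state is a dict: "clock": time; "joint_positions": joint angles; "joint_velocities": joint speeds; "joint_torque": joint torques, N m; "tool_pos": TCP position; "orientation": TCP orientation; "wrist_force": force on the tool from outside, world axes, zero at the start; "ft_torque": the same for the moment, N m; "width": finger opening in mm.
Only numpy, scipy, OpenCV 4.12 (cv2) and the standard library are available. Lean on these libraries where they do the work, as an engineer would, in place of code of your own. Each camera call takes 0.05 s, during which the arm holds its last target.

## Working session

There is one attempt and no reset: what is moved stays moved. The work goes in short steps, Python scripts to look and compute and a tool call to move; the robot and the scene stay as the last step left them, time stands still between calls to the robot, and variables do not carry over. Pictures are saved under pics/ and viewed, and the job is handed in when it is done.

Besides the shell and the picture viewer there is one more tool, called after "Request:" in YAML: its name, and indented under it one key for each argument. carry_out: Moves the arm, as the interface text tells. Its arguments: {"type":"object","properties":{"motion":{"type":"array"},"newtons":{"type":"number"}},"required":["motion"]}

```bash
ls; mkdir -p pics
python3 - <<'E'
from workcell import bot, imaging
import cv2
s=bot.sense();print(s)
for n in("scene","top"):
    im=imaging.get_image(n);cv2.imwrite(f"pics/{n}0.png",im["frame"]);print(n,im["mtx"],im["origin"],im["rotation"])
E
```

```text
pics
{'clock': 0.0, 'joint_positions': array([-1.33429865e+00,  3.81171321e-01,  1.29826667e+00, -4.62360606e-07,
        1.46360264e+00, -2.15336836e-01]), 'joint_velocities': array([-0.00205227,  0.00072886, -0.00025593,  0.0013442 , -0.00062724,
       -0.00096851]), 'joint_torque': array([ 1.78936290e-03, -4.37925839e+01, -2.24554002e+01,  7.13999220e-02,
        3.52697563e-02, -1.14362194e-04]), 'tool_pos': array([ 240.0481403 , -494.52319052,  233.94903864]), 'orientation': array([[ 8.99647670e-01,  4.36616484e-01, -3.39706455e-04],
       [ 4.36616507e-01, -8.99646622e-01,  1.40756269e-03],
       [ 3.08949310e-04, -1.41463194e-03, -9.99998952e-01]]), 'wrist_force': array([-0.0791727 ,  0.06498968, -0.94790356]), 'ft_torque': array([ 0.06242009, -0.02270749,  0.02512398]), 'width': 87.885985993574}
scene [[461.99595258   0.         271.0025262 ]
 [  0.         461.99595258 216.95627568]
 [  0.           0.           1.        ]] [910.38642606 376.44842386 985.46636967] [[-0.65830943  0.61977067 -0.42721541]
 [ 0.75267832  0.54965631 -0.36242694]
 [ 0.01020006 -0.56014485 -0.82833188]]
top [[527.43720355   0.         282.56744571]
 [  0.         527.43720355 201.15829022]
 [  0.           0.           1.        ]] [ 339.15370304  -10.55634425 1576.72796116] [[-0.01734629 -0.99507083  0.0976378 ]
 [-0.99973103  0.01876482  0.01362888]
 [-0.01539385 -0.09737513 -0.99512869]]
```

View pics/scene0.png

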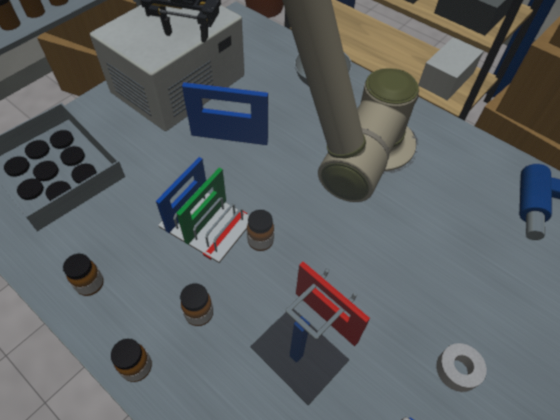

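View pics/top0.png

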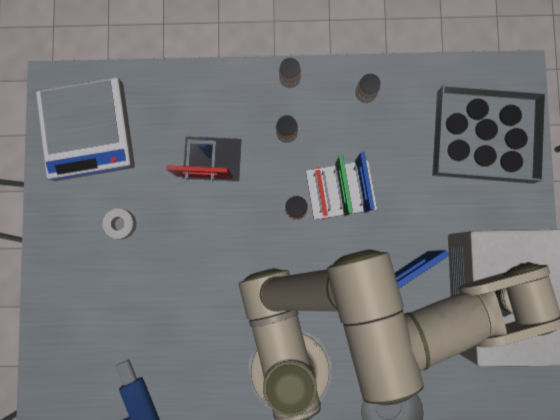

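Run:
```python
import cv2,numpy as np
a=cv2.imread("pics/scene0.png");b=cv2.imread("pics/top0.png")
c=cv2.resize(a[150:270,140:290],None,fx=4,fy=4,interpolation=cv2.INTER_CUBIC)
cv2.imwrite("pics/c_rack_scene.png",c)
c=cv2.resize(a[255:405,245:395],None,fx=4,fy=4,interpolation=cv2.INTER_CUBIC);cv2.imwrite("pics/c_stand_scene.png",c)
c1=cv2.resize(b[145:230,280:385],None,fx=5,fy=5,interpolation=cv2.INTER_CUBIC)
c2=cv2.resize(b[125:195,150:250],None,fx=5,fy=5,interpolation=cv2.INTER_CUBIC)
cv2.imwrite("pics/c_rack_top.png",c1);cv2.imwrite("pics/c_stand_top.png",c2)
```

```text
(no output)
```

View pics/c_rack_scene.png

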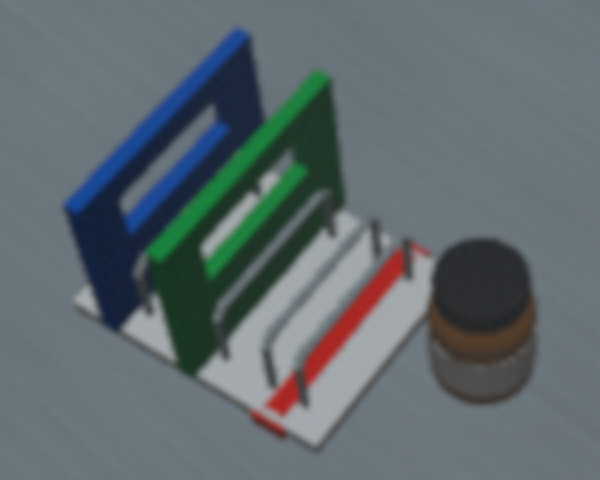

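View pics/c_stand_scene.png

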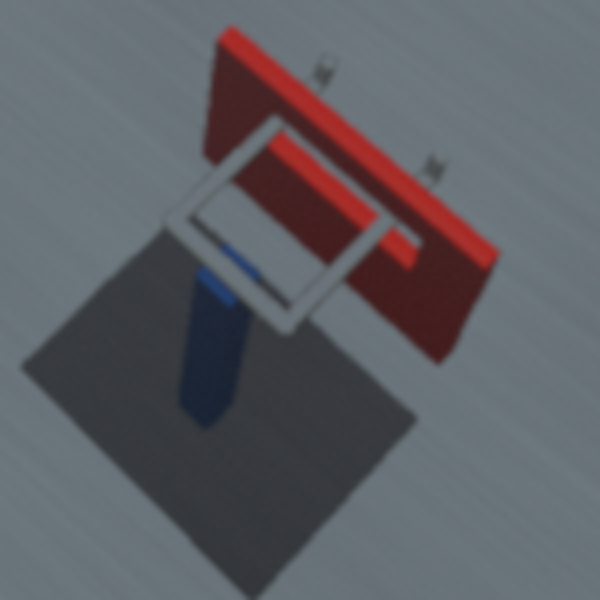

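View pics/c_rack_top.png

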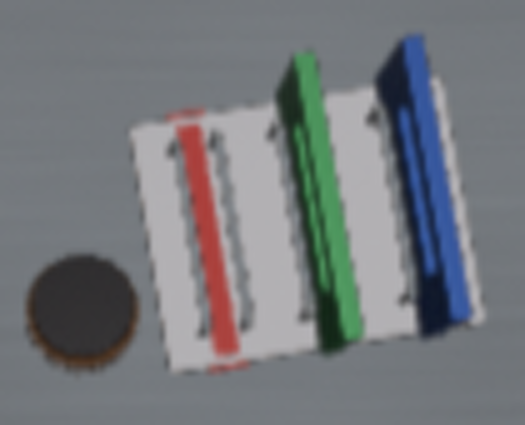

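View pics/c_stand_top.png

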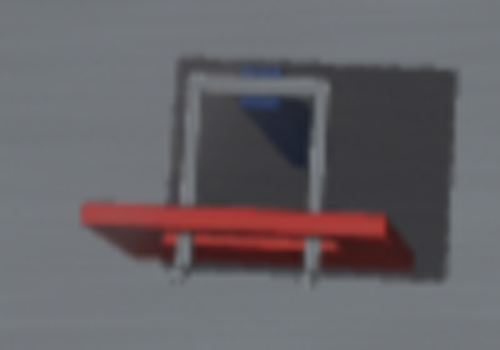

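```bash
cat > h.py <<'E'
import cv2,numpy as np
from workcell import bot, imaging
def ray(im,p,z):
    p=np.atleast_2d(p).astype(float)
    d=np.c_[p,np.ones(len(p))]@np.linalg.inv(im["mtx"]).T@np.asarray(im["rotation"]).T
    o=np.asarray(im["origin"]);t=(z-o[2])/d[:,2]
    return o+d*t[:,None]
def proj(im,P):
    c=(np.atleast_2d(P)-im["origin"])@np.asarray(im["rotation"]);q=c@np.asarray(im["mtx"]).T
    return q[:,:2]/q[:,2:]
def comps(mask,amin=15):
    n,l,st,ce=cv2.connectedComponentsWithStats(mask.astype(np.uint8),connectivity=4)
    return [(l==i) for i in range(1,n) if st[i,4]>=amin]
def axis(im,m,z):
    """project mask pixels to plane z -> centroid, yaw of long axis (deg), extents from minAreaRect"""
    v,u=np.nonzero(m);P=ray(im,np.c_[u,v],z)[:,:2]
    r=cv2.minAreaRect(P.astype(np.float32));c=P.mean(0)
    w,V=np.linalg.eigh(np.cov((P-c).T));a=V[:,1];a=a if a[np.argmax(abs(a))]>0 else -a
    # centre as midpoint of extremes along axes
    s=(P-c)@V;mid=c+V@((s.max(0)+s.min(0))/2)
    return c.round(1),mid.round(1),round(float(np.degrees(np.arctan2(a[1],a[0]))),2),np.ptp(s,axis=0).round(1)
def red(f,lo):
    b,g,r=[f[...,i].astype(int) for i in range(3)]
    return (r>lo)&(r>1.8*g)&(r>1.8*b)
E
python3 - <<'E'
from h import *
for n in("scene","top"):
    im=imaging.get_image(n);f=im["frame"]
    for lo in(110,140):
      for m in comps(red(f,lo)):
        v,u=np.nonzero(m);uv=(u.mean().round(1),v.mean().round(1));print(n,lo,uv,m.sum(),"z224",axis(im,m,224),"z12",axis(im,m,12))
    if n=="scene":
        print("fr",f[291:300,310:316,2])
E
```

```text
scene 110 (np.float64(227.8), np.float64(228.8)) 176 z224 (array([594.3,  -1.6]), array([593.9,  -1.6]), 9.22, array([10.4, 85.9])) z12 (array([ 506.3, -106.8]), array([ 505.8, -106.9]), 9.22, array([ 13.3, 109.9]))
scene 110 (np.float64(210.9), np.float64(248.7)) 43 z224 (array([648. ,   5.8]), array([647.3,   5.6]), 18.4, array([11.2, 19.9])) z12 (array([575. , -97.4]), array([574. , -97.6]), 18.4, array([14.3, 25.4]))
scene 110 (np.float64(334.5), np.float64(291.7)) 490 z224 (array([563.9, 234.3]), array([563.8, 232.1]), 86.33, array([ 11.2, 158. ])) z12 (array([467.5, 194.8]), array([467.3, 191.9]), 86.33, array([ 14.3, 201.9]))
scene 110 (np.float64(325.1), np.float64(299.8)) 171 z224 (array([587.5, 232.1]), array([587.5, 231.3]), 86.2, array([10.1, 56.7])) z12 (array([497.6, 191.9]), array([497.6, 190.9]), 86.2, array([12.9, 72.5]))
scene 110 (np.float64(344.4), np.float64(316.7)) 51 z224 (array([590.5, 276.6]), array([590.3, 277.1]), 83.36, array([10.4, 15.9])) z12 (array([501.5, 248.8]), array([501.2, 249.4]), 83.36, array([13.3, 20.3]))
scene 140 (np.float64(227.8), np.float
[... 2057 characters left out ...]
9, 521.6]), array([630. , 521.2]), 112.13, array([11.4, 12.3]))
top 140 (np.float64(197.1), np.float64(168.4)) 212 z224 (array([561.5, 228.6]), array([561.7, 231.4]), 86.05, array([  9.5, 156.7])) z12 (array([596.4, 266.1]), array([596.6, 269.3]), 86.05, array([ 10.9, 181.3]))
top 140 (np.float64(321.2), np.float64(191.9)) 168 z224 (array([494., -92.]), array([493.8, -91.9]), 8.13, array([  9.8, 116.3])) z12 (array([ 518.2, -104.8]), array([ 518.1, -104.6]), 8.13, array([ 11.3, 134.6]))
top 140 (np.float64(201.5), np.float64(173.0)) 18 z224 (array([549.3, 217.2]), array([549.3, 217.2]), 88.87, array([ 0. , 44.3])) z12 (array([582.2, 252.9]), array([582.2, 252.9]), 88.87, array([ 0. , 51.2]))
```

Run:
```python
from h import *
im=imaging.get_image("top");f=im["frame"].astype(int)
hsv=cv2.cvtColor(im["frame"],cv2.COLOR_BGR2HSV).astype(int)
w=(f.min(2)>135)
m=max((c for c in comps(w|red(im["frame"],110)) if c[190,330] or c[180,333]),key=lambda c:c.sum())
v,u=np.nonzero(m);print(m.sum(),u.min(),u.max(),v.min(),v.max())
# left edge: per row first pixel (sub-pixel by gradient)
g=im["frame"].min(2).astype(float)
pts=[]
for r in range(174,214):
    row=np.asarray(f[r,300:325,1],float);
    i=np.argmax(row>145); 
    if 0<i: pts.append((300+i-1+(145-row[i-1])/(row[i]-row[i-1]),r))
P=ray(im,np.array(pts),12)[:,:2]
vx,vy,x0,y0=cv2.fitLine(P.astype(np.float32),cv2.DIST_HUBER,0,.01,.01).ravel()
print("left edge yaw",np.degrees(np.arctan2(vy,vx)),x0,y0)
a=np.array([np.cos(np.radians(8.1)),np.sin(np.radians(8.1))]);n=np.array([-a[1],a[0]])
if vx<0:vx,vy=-vx,-vy
print("dist edge->strip centre",(np.array([x0,y0])-[518.1,-104.7])@np.array([-vy,vx]),"expect 35")
# red strip line fit by row centroid
R=(f[...,2]-f[...,1]).clip(0).astype(float)
ps=[]
for r in range(172,214):
    seg=R[r,310:334];seg=np.where(seg>30,seg,0)
    ps.append((310+(seg*np.arange(24)).sum()/seg.sum(),r))
P=ray(im,np.array(ps),12)[:,:2]
vx,vy,x0,y0=cv2.fitLine(P.astype(np.float32),cv2.DIST_HUBER,0,.01,.01).ravel()
print("strip yaw",np.degrees(np.arctan2(vy,vx)),x0,y0)
# green & blue board tops z=142
for nm,ch in(("g",1),("b",0)):
  for view in("top","scene"):
    I=imaging.get_image(view);F=I["frame"].astype(int);o=np.delete(F,ch,2).max(2)
    M=(F[...,ch]>(110 if nm=="g" else 120))&(F[...,ch]>1.4*o)
    for c in comps(M,40):
        v,u=np.nonzero(c);A=axis(I,c,142)
        if 300<A[1][0]<800 and -350<A[1][1]<0: print(nm,view,u.mean().round(),v.mean().round(),c.sum(),A)
```

```text
1228 306 342 165 219
left edge yaw 8.046975 516.29156 -69.89964
dist edge->strip centre 34.71085288455616 expect 35
strip yaw 8.271323 514.6979 -105.55413
g top 345.0 184.0 210 (array([ 524.7, -163.3]), array([ 524.4, -163.5]), 8.21, array([ 10.1, 157.5]))
g scene 199.0 191.0 220 (array([ 530.5, -163.5]), array([ 527.4, -164. ]), 8.27, array([  9.5, 156.2]))
g scene 203.0 204.0 115 (array([ 549.8, -129.4]), array([ 549.8, -129.3]), 8.51, array([ 8.5, 83. ]))
b top 367.0 180.0 214 (array([ 533.8, -222.9]), array([ 533.9, -222.9]), 8.05, array([ 10.4, 157.1]))
b top 363.0 183.0 50 (array([ 526.5, -211.6]), array([ 527.2, -211.6]), 8.11, array([ 4. , 86.9]))
b scene 226.0 112.0 189 (array([ 305.7, -295.2]), array([ 305.7, -295.1]), 121.53, array([ 14.4, 125.7]))
b scene 179.0 179.0 254 (array([ 537.7, -223.3]), array([ 535.8, -223.7]), 8.53, array([ 11.1, 158.2]))
b scene 183.0 193.0 129 (array([ 558.7, -185.2]), array([ 558.4, -185.4]), 8.45, array([10.2, 84.4]))
```

```bash
cat >> h.py <<'E'
def go(target,yaw=None):
    s=bot.sense();R=np.asarray(s["orientation"]);p=np.asarray(s["tool_pos"])
    print("t",round(s["clock"],2),"p",p.round(1),"yaw",round(float(np.degrees(np.arctan2(R[1,0],R[0,0]))),2),"w",round(s["width"],1),"F",np.round(s["wrist_force"],1))
    print("shift cm (tool)",((np.asarray(target)-p)@R/10).round(2))
    if yaw is not None:
        c,q=np.cos(np.radians(yaw)),np.sin(np.radians(yaw));T=np.array([[c,q,0],[q,-c,0],[0,0,-1.]])
        print("turn deg",np.degrees(cv2.Rodrigues(R.T@T)[0].ravel()).round(2))
E
python3 - <<'E'
from h import *
go([550,-100,330])
go([550,-100,330],86.2)
E
```

```text
t 0.45 p [ 240.1 -494.8  234.5] yaw 25.89 w 87.9 F [0.3 0.3 0.5]
shift cm (tool) [ 45.11 -21.99  -9.55]
t 0.45 p [ 240.1 -494.8  234.5] yaw 25.89 w 87.9 F [0.3 0.3 0.5]
shift cm (tool) [ 45.11 -21.99  -9.55]
turn deg [-1.000e-02 -1.000e-02 -6.031e+01]
```

Request:
carry_out:
  motion:
    - [[0,0,0],[0,0,-3.2],0]
    - [[0,0,0],[0,0,-3.2],0]
    - [[0,0,0],[0,0,-3.2],0]
    - [[0,0,0],[3.2,-1.6,0],0]
    - [[0,0,0],[3.2,-1.6,0],0]
    - [[0,0,0],[3.2,-1.6,0],0]
    - [[0,0,0],[3.2,-1.6,0],0]
    - [[0,0,0],[3.2,-1.6,0],0]
    - [[0,0,0],[3.2,-1.6,0],0]
    - [[0,0,0],[3.2,-1.6,0],0]

```text
clock: 1.28
tool_pos: [395.0, -293.4, 334.6]
orientation: [[0.905, 0.426, 0.0], [0.426, -0.905, 0.001], [0.001, -0.001, -1.0]]
wrist_force: [0.1, 0.6, -0.4]
width: 44.1
```

Request:
carry_out:
  motion:
    - [[0,0,0],[3.2,-1.6,0],0]
    - [[0,0,0],[3.2,-1.6,0],0]
    - [[0,0,0],[3.2,-1.6,0],0]
    - [[0,0,0],[3.2,-1.6,0],0]
    - [[0,0,0],[3.2,-1.6,0],0]
    - [[0,0,0],[3.2,-1.6,0],0]
    - [[0,0,0],[3.2,-1.6,0],0]

```text
clock: 1.87
tool_pos: [555.5, -84.5, 336.1]
orientation: [[0.905, 0.426, 0.002], [0.426, -0.905, -0.0], [0.002, 0.001, -1.0]]
wrist_force: [0.8, -1.3, -0.4]
width: 44.0
```

Run:
```python
from h import *
go([530,190,330],86.2)
```

```text
t 1.87 p [555.5 -84.5 336.1] yaw 25.2 w 44.0 F [ 0.8 -1.3 -0.4]
shift cm (tool) [  9.38 -25.92   0.6 ]
turn deg [  0.11  -0.07 -61.  ]
```

Request:
carry_out:
  motion:
    - [[0,0,0],[1.2,-3.3,0],0]
    - [[0,0,0],[1.2,-3.3,0],0]
    - [[0,0,0],[1.2,-3.3,0],0]
    - [[0,0,0],[1.2,-3.3,0],0]
    - [[0,0,0],[1.2,-3.3,0],0]
    - [[0,0,0],[1.2,-3.3,0],0]
    - [[0,0,0],[1.2,-3.3,0],0]
    - [[0,0,0],[1.2,-3.3,0],0]

```text
clock: 2.53
tool_pos: [530.9, 208.5, 333.6]
orientation: [[0.905, 0.425, -0.0], [0.425, -0.905, 0.001], [0.0, -0.001, -1.0]]
wrist_force: [0.4, -0.2, 0.1]
width: 44.0
```

Request:
carry_out:
  motion:
    - [[0,0,-6.8],[0,0,0],0]
    - [[0,0,-6.8],[0,0,0],0]
    - [[0,0,-6.8],[0,0,0],0]
    - [[0,0,-6.8],[0,0,0],0]
    - [[0,0,-6.8],[0,0,0],0]
    - [[0,0,-6.8],[0,0,0],0]
    - [[0,0,-6.8],[0,0,0],0]
    - [[0,0,-6.8],[0,0,0],0]
    - [[0,0,-6.8],[0,0,0],0]
    - [[0,0,0],[0,0,0],0]

```text
clock: 3.37
tool_pos: [528.1, 217.7, 332.8]
orientation: [[0.006, 1.0, -0.002], [1.0, -0.006, 0.002], [0.002, -0.002, -1.0]]
wrist_force: [0.6, 0.4, -0.1]
width: 44.0
```

Run:
```python
from h import *
go([562.5,231.8,280],86.2)
```

```text
t 3.37 p [528.1 217.7 332.8] yaw 89.66 w 44.0 F [ 0.6  0.4 -0.1]
shift cm (tool) [1.42 3.44 5.28]
turn deg [-0.12 -0.11  3.46]
```

Request:
carry_out:
  motion:
    - [[0,0,3.4],[0.7,1.7,1.5],0]
    - [[0,0,0],[0.7,1.7,1.5],0]
    - [[0,0,0],[0,0,1.0],0]
    - [[0,0,0],[0,0,0],0]
    - [[0,0,0],[0,0,0],0]

```text
clock: 3.78
tool_pos: [563.9, 231.0, 292.5]
orientation: [[0.086, 0.996, 0.0], [0.996, -0.086, 0.002], [0.002, 0.0, -1.0]]
wrist_force: [-0.9, 0.8, -0.1]
width: 44.2
```

Run:
```python
from h import *
go([562.5,231.8,212],86.2)
for n in("scene","top"):
    im=imaging.get_image(n);f=im["frame"]
    y,x=(225,225) if n=="scene" else (90,110)
    cv2.imwrite(f"pics/g1_{n}.png",cv2.resize(f[y:y+160,x:x+180],None,fx=3.5,fy=3.5,interpolation=cv2.INTER_CUBIC))
    for m in comps(red(f,140),60):
        v,u=np.nonzero(m);print(n,u.mean().round(1),v.mean().round(1),axis(im,m,224))
```

```text
t 3.78 p [563.9 231.  292.5] yaw 85.09 w 44.2 F [-0.9  0.8 -0.1]
shift cm (tool) [ 0.04 -0.15  8.05]
turn deg [ 0.01 -0.14 -1.11]
scene 227.9 228.8 (array([594.3,  -1.3]), array([593.9,  -1.5]), 9.19, array([ 9.4, 83.8]))
scene 348.9 303.6 (array([565.5, 268. ]), array([565.4, 267.4]), 86.32, array([ 9.8, 85.1]))
scene 331.0 304.5 (array([587.8, 245.4]), array([587.8, 245.4]), 85.91, array([ 9. , 28.6]))
top 217.5 169.4 (array([558. , 175.6]), array([558.1, 176.8]), 86.28, array([ 9. , 47.3]))
top 321.2 192.1 (array([493.6, -92.1]), array([493.6, -91.9]), 8.11, array([  9.8, 115.9]))
```

View pics/g1_scene.png

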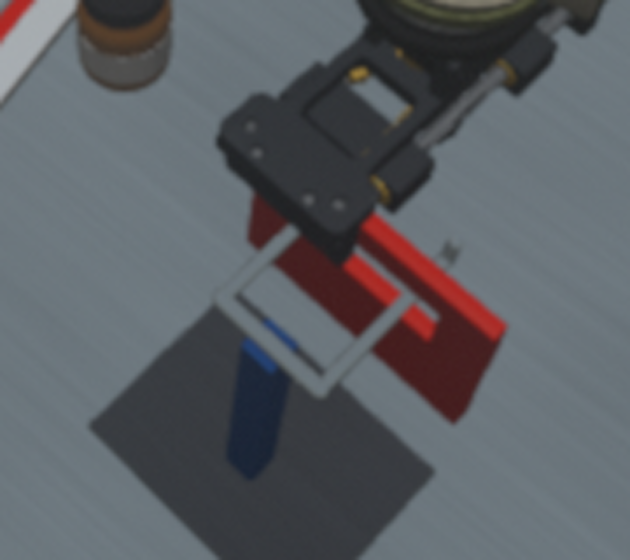

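View pics/g1_top.png

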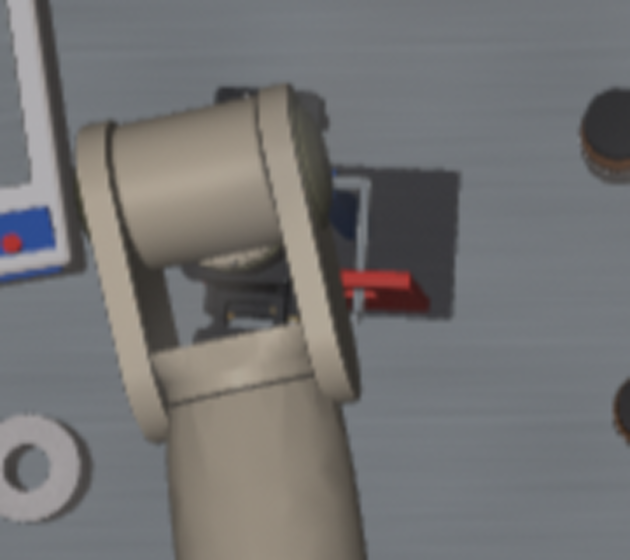

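Request:
carry_out:
  motion:
    - [[0,0,-1.1],[0,-0.15,0],0]
    - [[0,0,0],[0,0,2],0]
    - [[0,0,0],[0,0,1.5],0]
    - [[0,0,0],[0,0,1],0]
    - [[0,0,0],[0,0,0],0]
    - [[0,0,0],[0,0,0],0]

```text
clock: 4.38
tool_pos: [562.0, 231.3, 252.8]
orientation: [[0.063, 0.998, 0.011], [0.998, -0.063, 0.005], [0.005, 0.011, -1.0]]
wrist_force: [0.3, 0.7, 0.3]
width: 43.9
```

Run:
```python
from h import *
go([562.5,231.8,212],86.2)
```

```text
t 4.38 p [562.  231.3 252.8] yaw 86.38 w 43.9 F [0.3 0.7 0.3]
shift cm (tool) [ 0.03 -0.    4.08]
turn deg [ 0.63 -0.3   0.18]
```

Request:
carry_out:
  motion:
    - [[0.6,-0.3,0.2],[0,0,1],0]
    - [[0,0,0],[0,0,1],0]
    - [[0,0,0],[0,0,1],0]
    - [[0,0,0],[0,0,0.8],0]
    - [[0,0,0],[0,0,0],0]
    - [[0,0,0],[0,0,0],0]

```text
clock: 4.88
tool_pos: [562.5, 231.4, 213.4]
orientation: [[0.067, 0.998, 0.003], [0.998, -0.067, 0.0], [0.0, 0.003, -1.0]]
wrist_force: [0.5, -0.1, 0.5]
width: 44.0
```

Run:
```python
from h import *
go([562.5,231.8,212],86.2)
im=imaging.get_image("scene");f=im["frame"]
y,x=(225,225)
cv2.imwrite(f"pics/g2_scene.png",cv2.resize(f[y:y+160,x:x+180],None,fx=3.5,fy=3.5,interpolation=cv2.INTER_CUBIC))
```

```text
t 4.88 p [562.5 231.4 213.4] yaw 86.18 w 44.0 F [ 0.5 -0.1  0.5]
shift cm (tool) [ 0.04 -0.01  0.14]
turn deg [ 0.17 -0.03 -0.02]
```

View pics/g2_scene.png

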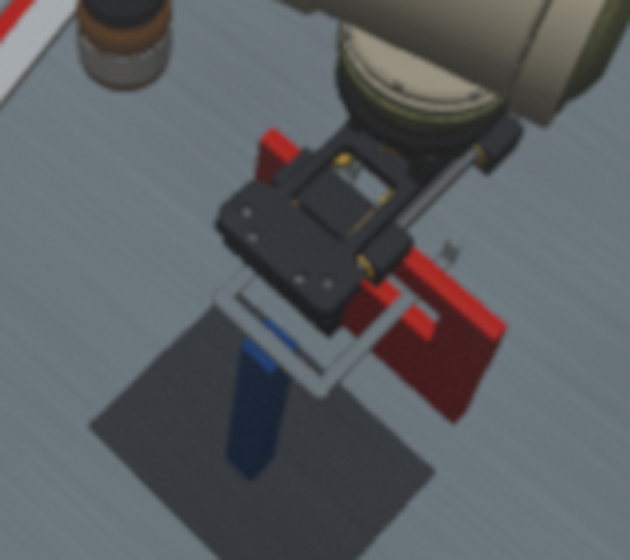

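The gripper is down at the bar, with a finger on each side and centred between the prongs. There is no contact force. Closing.

Request:
carry_out:
  motion:
    - [[0,0,0],[0,0,0.1],-0.4]
    - [[0,0,0],[0,0,0],-1]
    - [[0,0,0],[0,0,0],-1]
    - [[0,0,0],[0,0,0],-1]
    - [[0,0,0],[0,0,0],-1]
    - [[0,0,0],[0,0,0],-1]
    - [[0,0,0],[0,0,0],-1]
  newtons: 35

```text
clock: 5.52
tool_pos: [563.1, 231.5, 213.6]
orientation: [[0.067, 0.998, 0.005], [0.998, -0.067, 0.001], [0.001, 0.005, -1.0]]
wrist_force: [1.0, -0.5, -1.0]
width: 11.5
```

Request:
carry_out:
  motion:
    - [[0,0,0],[0,0,-0.7],-1]
    - [[0,0,0],[0,0,-0.7],-1]
    - [[0,0,0],[0,0,-0.4],-1]
    - [[0,0,0],[0,0,0],-1]
    - [[0,0,0],[0,0,0],-1]

```text
clock: 5.93
tool_pos: [562.6, 231.4, 233.1]
orientation: [[0.067, 0.998, 0.004], [0.998, -0.067, 0.0], [0.001, 0.004, -1.0]]
wrist_force: [-0.3, 0.5, -2.6]
width: 11.2
```

Run:
```python
from h import *
s=bot.sense();c=np.radians(86.2)
go(np.array([563.1,231.5,232.6])-80*np.array([np.sin(c),-np.cos(c),0]),86.2)
im=imaging.get_image("scene");f=im["frame"]
y,x=(225,225)
cv2.imwrite(f"pics/g3_scene.png",cv2.resize(f[y:y+160,x:x+180],None,fx=3.5,fy=3.5,interpolation=cv2.INTER_CUBIC))
```

```text
t 5.93 p [562.6 231.4 233.1] yaw 86.18 w 11.2 F [-0.3  0.5 -2.6]
shift cm (tool) [ 0.01 -7.95  0.02]
turn deg [ 0.22 -0.04 -0.02]
```

View pics/g3_scene.png

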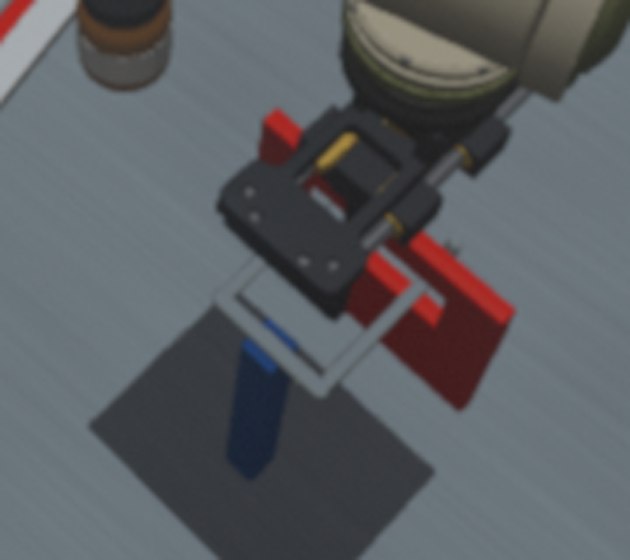

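Request:
carry_out:
  motion:
    - [[0,0,0],[0,-1,0],-1]
    - [[0,0,0],[0,-1.5,0],-1]
    - [[0,0,0],[0,-1.5,0],-1]
    - [[0,0,0],[0,-1.5,0],-1]
    - [[0,0,0],[0,-1.5,0],-1]
    - [[0,0,0],[0,-1.5,0],-1]
    - [[0,0,0],[0,-0.5,0],-1]
    - [[0,0,0],[0,0,0],-1]

```text
clock: 6.65
tool_pos: [468.8, 237.1, 230.8]
orientation: [[0.068, 0.998, 0.001], [0.998, -0.068, -0.0], [-0.0, 0.001, -1.0]]
wrist_force: [-0.1, -0.2, -3.1]
width: 12.0
```

Request:
carry_out:
  motion:
    - [[0,0,0],[0,0,-2],-1]
    - [[0,0,0],[0,0,-3],-1]
    - [[0,0,0],[0,0,-3],-1]
    - [[0,0,0],[0,0,-2],-1]
    - [[0,0,0],[0,0,0],-1]

```text
clock: 7.07
tool_pos: [470.9, 236.6, 333.4]
orientation: [[0.068, 0.998, -0.002], [0.998, -0.068, -0.001], [-0.002, -0.002, -1.0]]
wrist_force: [-0.5, -0.3, -2.2]
width: 11.7
```

Run:
```python
from h import *
go([490,-50,330],8.2)
im=imaging.get_image("scene");f=im["frame"]
cv2.imwrite(f"pics/g4_scene.png",f)
```

```text
t 7.07 p [470.9 236.6 333.4] yaw 86.09 w 11.7 F [-0.5 -0.3 -2.2]
shift cm (tool) [-28.46   3.86   0.38]
turn deg [-3.000e-02  1.500e-01  7.789e+01]
```

View pics/g4_scene.png

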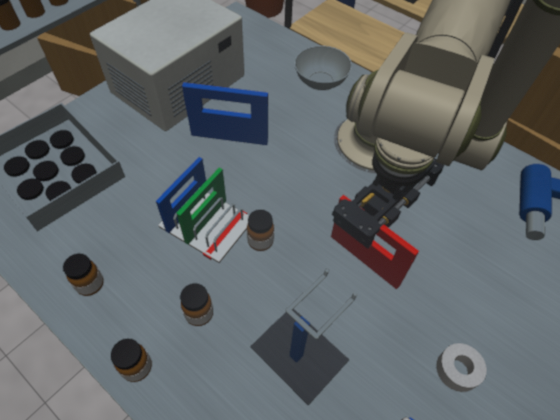

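Request:
carry_out:
  motion:
    - [[0,0,0],[-1.5,0.2,0],-1]
    - [[0,0,0],[-3,0.4,0],-1]
    - [[0,0,0],[-3.5,0.4,0],-1]
    - [[0,0,0],[-3.5,0.4,0],-1]
    - [[0,0,0],[-3.5,0.4,0],-1]
    - [[0,0,0],[-3.5,0.4,0],-1]
    - [[0,0,0],[-3.5,0.4,0],-1]
    - [[0,0,0],[-3,0.4,0],-1]
    - [[0,0,0],[-1.5,0.2,0],-1]
    - [[0,0,0],[0,0,0],-1]

```text
clock: 7.95
tool_pos: [484.6, -42.3, 311.6]
orientation: [[0.066, 0.997, -0.03], [0.998, -0.065, 0.001], [-0.001, -0.03, -1.0]]
wrist_force: [-0.2, -0.0, -2.7]
width: 11.5
```

Request:
carry_out:
  motion:
    - [[0,0,3],[0,0,0],-1]
    - [[0,0,6],[0,0,0],-1]
    - [[0,0,6],[0,0,0],-1]
    - [[0,0,6],[0,0,0],-1]
    - [[0,0,6],[0,0,0],-1]
    - [[0,0,6],[0,0,0],-1]
    - [[0,0,6],[0,0,0],-1]
    - [[0,0,6],[0,0,0],-1]
    - [[0,0,6],[0,0,0],-1]
    - [[0,0,6],[0,0,0],-1]

```text
clock: 8.78
tool_pos: [482.8, -37.1, 295.5]
orientation: [[0.892, 0.449, -0.052], [0.45, -0.893, 0.011], [-0.042, -0.033, -0.999]]
wrist_force: [0.1, 0.3, -2.9]
width: 11.4
```

Request:
carry_out:
  motion:
    - [[0,0,6],[0,0,0],-1]
    - [[0,0,6],[0,0,0],-1]
    - [[0,0,3],[0,0,0],-1]
    - [[0,0,0],[0,0,0],-1]
    - [[0,0,0],[0,0,0],-1]

```text
clock: 9.2
tool_pos: [481.8, -32.9, 288.5]
orientation: [[0.98, 0.189, -0.062], [0.19, -0.982, 0.015], [-0.058, -0.027, -0.998]]
wrist_force: [-0.7, 0.5, -2.4]
width: 11.0
```

Run:
```python
from h import *
go([518,-104.8,290],8.2)
```

```text
t 9.2 p [481.8 -32.9 288.5] yaw 10.96 w 11.0 F [-0.7  0.5 -2.4]
shift cm (tool) [ 2.17  7.73 -0.49]
turn deg [-1.44  3.37  2.72]
```

Request:
carry_out:
  motion:
    - [[-1.4,3.4,2.7],[0,0,-0.5],-1]
    - [[0,0,0],[0,0,0],-1]
    - [[0,0,0],[0,0,0],-1]

```text
clock: 9.45
tool_pos: [481.8, -31.8, 291.1]
orientation: [[0.989, 0.149, -0.003], [0.149, -0.989, 0.002], [-0.002, -0.003, -1.0]]
wrist_force: [0.3, 1.2, -1.6]
width: 11.0
```

Run:
```python
from h import *
go([518,-104.8,290],8.2)
```

```text
t 9.45 p [481.8 -31.8 291.1] yaw 8.54 w 11.0 F [ 0.3  1.2 -1.6]
shift cm (tool) [2.49 7.75 0.09]
turn deg [-0.15  0.14  0.34]
```

Request:
carry_out:
  motion:
    - [[0,0,0.3],[0.5,1.5,0],-1]
    - [[0,0,0],[0.8,2.5,0],-1]
    - [[0,0,0],[0.7,2.3,0],-1]
    - [[0,0,0],[0.5,1.3,0],-1]
    - [[0,0,0],[0,0,0],-1]
    - [[0,0,0],[0,0,0],-1]

```text
clock: 9.95
tool_pos: [520.3, -108.7, 288.1]
orientation: [[0.988, 0.153, -0.011], [0.153, -0.988, 0.005], [-0.011, -0.007, -1.0]]
wrist_force: [-0.3, 0.5, -2.2]
width: 11.2
```

Run:
```python
from h import *
go([518,-104.8,290],8.2)
z=bot.sense()["tool_pos"][2]
for n in("scene","top"):
    im=imaging.get_image(n);f=im["frame"]
    y,x=(120,140) if n=="scene" else (120,260)
    cv2.imwrite(f"pics/p1_{n}.png",cv2.resize(f[y:y+150,x:x+170],None,fx=4,fy=4,interpolation=cv2.INTER_CUBIC))
    for m in comps(red(f,140),20):
        v,u=np.nonzero(m);print(n,u.mean().round(1),v.mean().round(1),m.sum(),axis(im,m,z+10.6),"z12",axis(im,m,12))
```

```text
t 9.95 p [ 520.3 -108.7  288.1] yaw 8.82 w 11.2 F [-0.3  0.5 -2.2]
shift cm (tool) [-0.17 -0.42 -0.18]
turn deg [-0.38  0.61  0.61]
scene 198.5 168.6 152 (array([ 563.9, -102.7]), array([ 561.2, -103. ]), 9.8, array([10. , 78.2])) z12 (array([ 419.3, -302.7]), array([ 415.4, -303.2]), 9.8, array([ 14.1, 110.9]))
scene 215.3 172.5 162 (array([549.3, -71.6]), array([549.9, -71.5]), 9.93, array([ 9.4, 84.9])) z12 (array([ 398.5, -258.6]), array([ 399.4, -258.5]), 9.93, array([ 13.3, 120.4]))
scene 227.8 228.8 165 (array([625.5,  35.6]), array([625. ,  35.5]), 9.23, array([ 8.8, 75.6])) z12 (array([ 506.5, -106.6]), array([ 505.8, -106.9]), 9.23, array([ 12.5, 107.2]))
scene 210.7 248.7 40 (array([674.1,  41.9]), array([673.3,  41.5]), 21.78, array([ 9.6, 18.1])) z12 (array([575.4, -97.8]), array([574.3, -98.3]), 21.78, array([13.7, 25.6]))
top 333.0 194.7 78 (array([ 478.1, -116.1]), array([ 477.4, -116.3]), 10.15, array([10.2, 46. ])) z12 (array([ 509.2, -139.8]), array([ 508.4, -140. ]), 10.15, array([12.5, 56.3]))
top 321.8 194.6 26 (array([478.8, -88.9]), array([478.4, -88.8]), 11.38, array([ 8.8, 17.8])) z12 (array([ 510.1, -106.4]), array([ 509.6, -106.4]), 11.38, array([10.7, 21.8]))
```

View pics/p1_scene.png

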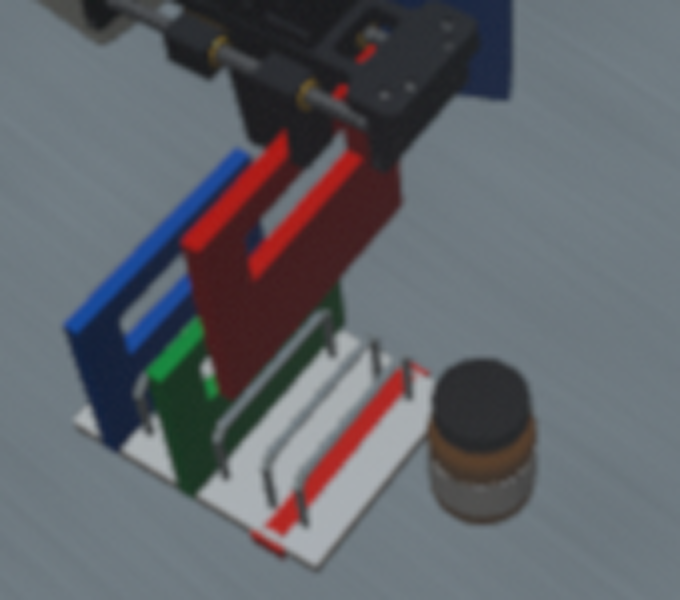

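View pics/p1_top.png

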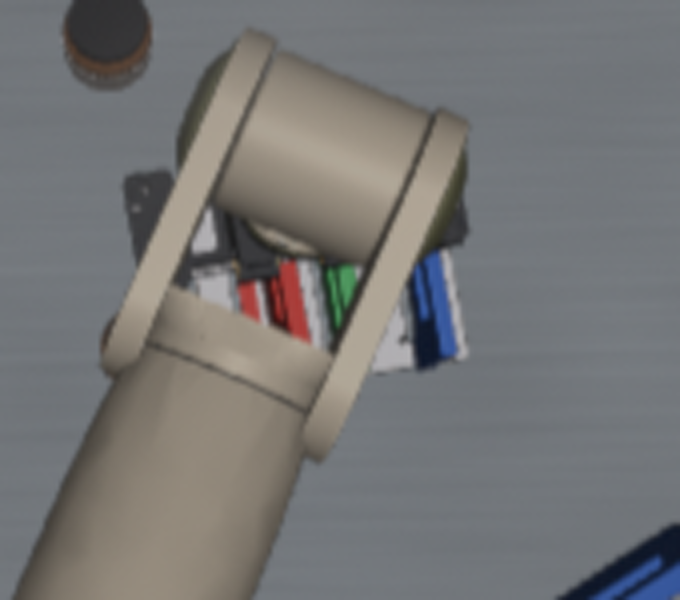

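Request:
carry_out:
  motion:
    - [[-0.4,0.6,0.6],[-0.15,-0.45,0],-1]
    - [[0,0,0],[0,0,0],-1]
    - [[0,0,0],[0,0,0],-1]
    - [[0,0,0],[0,0,0],-1]

```text
clock: 10.38
tool_pos: [516.5, -100.7, 288.9]
orientation: [[0.989, 0.146, 0.001], [0.146, -0.989, -0.001], [0.001, 0.001, -1.0]]
wrist_force: [0.9, -0.0, -1.3]
width: 11.8
```

Run:
```python
from h import *
go([518,-104.2,195],8.2)
```

```text
t 10.38 p [ 516.5 -100.7  288.9] yaw 8.38 w 11.8 F [ 0.9 -0.  -1.3]
shift cm (tool) [0.09 0.36 9.39]
turn deg [ 0.05 -0.07  0.18]
```

Request:
carry_out:
  motion:
    - [[0,0,0.2],[0.1,0.2,2],-1]
    - [[0,0,0],[0,0,2.5],-1]
    - [[0,0,0],[0,0,2.5],-1]
    - [[0,0,0],[0,0,1],-1]
    - [[0,0,0],[0,0,0],-1]
    - [[0,0,0],[0,0,0],-1]
    - [[0,0,0],[0,0,0],-1]

```text
clock: 10.97
tool_pos: [518.4, -100.9, 209.3]
orientation: [[0.989, 0.146, 0.008], [0.146, -0.989, -0.003], [0.007, 0.004, -1.0]]
wrist_force: [-0.5, 0.7, -1.6]
width: 11.5
```

Run:
```python
from h import *
go([518,-104.2,195],8.2)
```

```text
t 10.97 p [ 518.4 -100.9  209.3] yaw 8.38 w 11.5 F [-0.5  0.7 -1.6]
shift cm (tool) [-0.09  0.32  1.43]
turn deg [ 0.25 -0.4   0.18]
```

Request:
carry_out:
  motion:
    - [[0.2,-0.4,0.2],[-0.05,0.25,0.8],-1]
    - [[0,0,0],[0,0,0],-1]
    - [[0,0,0],[0,0,0],-1]
    - [[0,0,0],[0,0,0],-1]

```text
clock: 11.3
tool_pos: [519.4, -104.1, 203.3]
orientation: [[0.99, 0.142, 0.004], [0.142, -0.99, -0.003], [0.004, 0.003, -1.0]]
wrist_force: [-0.2, 0.1, -2.8]
width: 11.5
```

Run:
```python
from h import *
go([518,-104.2,195],8.2)
z=bot.sense()["tool_pos"][2]
for n in("scene","top"):
    im=imaging.get_image(n);f=im["frame"]
    y,x=(120,140) if n=="scene" else (120,260)
    cv2.imwrite(f"pics/p2_{n}.png",cv2.resize(f[y:y+150,x:x+170],None,fx=4,fy=4,interpolation=cv2.INTER_CUBIC))
    for m in comps(red(f,140),20):
        v,u=np.nonzero(m);print(n,u.mean().round(1),v.mean().round(1),m.sum(),axis(im,m,z+10.6),"ledge",axis(im,m,z-47.5),"z12",axis(im,m,12)[:1])
go([518,-104.2,195],8.2)
```

```text
t 11.3 p [ 519.4 -104.1  203.3] yaw 8.17 w 11.5 F [-0.2  0.1 -2.8]
shift cm (tool) [-0.14 -0.01  0.83]
turn deg [ 0.19 -0.21 -0.03]
scene 205.3 195.4 136 (array([562. , -98.9]), array([560.1, -99.1]), 9.01, array([ 9.9, 76.8])) ledge (array([ 535.8, -134.7]), array([ 533.7, -134.9]), 9.01, array([10.7, 82.6])) z12 (array([ 470.9, -223.4]),)
scene 220.1 197.8 145 (array([546.1, -71.6]), array([546. , -71.6]), 8.69, array([ 9.2, 83.2])) ledge (array([ 518.6, -105.3]), array([ 518.5, -105.4]), 8.69, array([ 9.9, 89.4])) z12 (array([ 450.7, -188.8]),)
scene 227.9 228.9 168 (array([590.3,  -6.4]), array([589.7,  -6.5]), 9.2, array([10.2, 84.9])) ledge (array([566.1, -35.2]), array([565.5, -35.3]), 9.2, array([11. , 91.3])) z12 (array([ 506.5, -106.5]),)
scene 210.7 248.7 40 (array([6.449e+02, 6.000e-01]), array([6.44e+02, 1.00e-01]), 21.78, array([10.8, 20.3])) ledge (array([624.9, -27.7]), array([624. , -28.2]), 21.78, array([11.6, 21.8])) z12 (array([575.4, -97.8]),)
top 328.2 197.5 48 (array([ 480.2, -110.5]), array([ 480. , -110.2]), 10.38, array([10.4, 30.7])) ledge (array([ 486.2, -114.8]), array([ 486. , -114.5]), 10.38, array([10.9, 32. ])) z12 (array([ 501.1, -125.3]),)
t 11.4 p [ 519.4 -104.1  203.4] yaw 8.17 w 11.2 F [ 0.7  0.4 -3.1]
shift cm (tool) [-0.14 -0.01  0.84]
turn deg [ 0.2  -0.23 -0.03]
```

View pics/p2_scene.png

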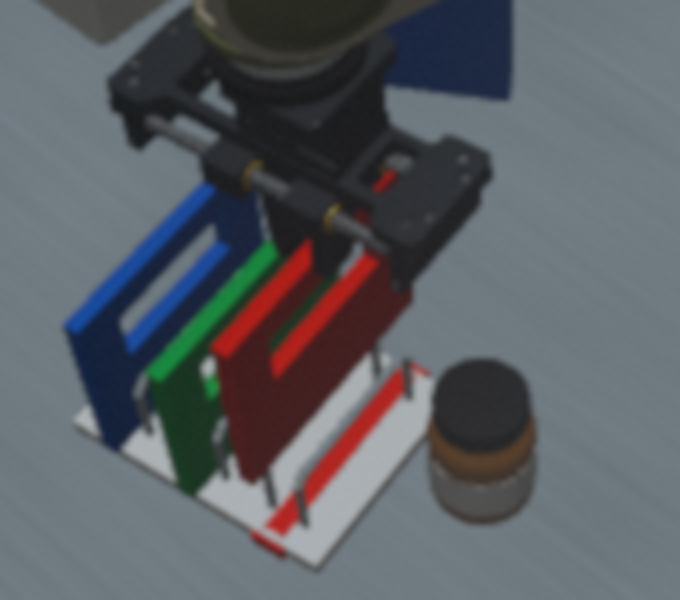

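View pics/p2_top.png

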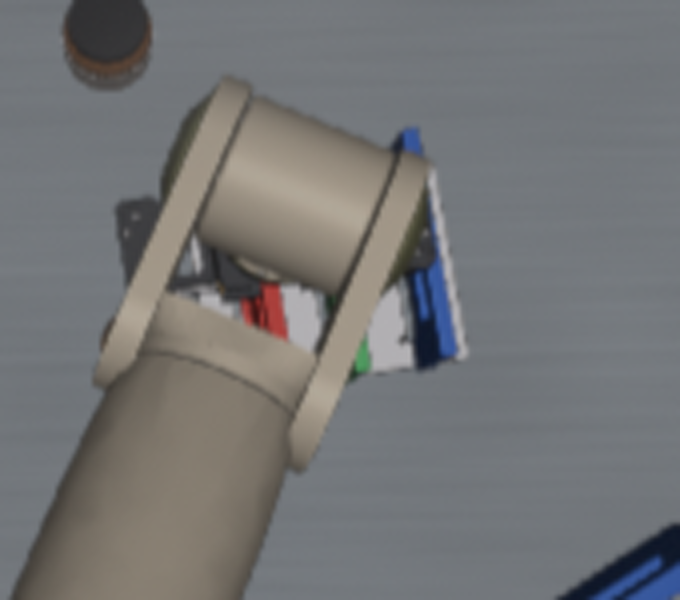

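Request:
carry_out:
  motion:
    - [[0.2,-0.2,0],[-0.1,-0.05,0.5],-1]
    - [[0,0,0],[0,0,0.8],-1]
    - [[0,0,0],[0,0,0.8],-1]
    - [[0,0,0],[0,0,0],-1]
    - [[0,0,0],[0,0,0],-1]
    - [[0,0,0],[0,0,0],-1]

```text
clock: 11.9
tool_pos: [518.0, -103.5, 179.8]
orientation: [[0.99, 0.142, -0.001], [0.142, -0.99, 0.001], [-0.001, -0.001, -1.0]]
wrist_force: [-0.1, 0.0, -2.9]
width: 11.4
```

Run:
```python
from h import *
go([518,-104.0,131.5],8.2)
z=bot.sense()["tool_pos"][2]
im=imaging.get_image("scene");f=im["frame"]
y,x=(120,140)
cv2.imwrite(f"pics/p3_scene.png",cv2.resize(f[y:y+150,x:x+170],None,fx=4,fy=4,interpolation=cv2.INTER_CUBIC))
for m in comps(red(f,140),100):
    print(axis(im,m,z+10.6),"ledge",axis(im,m,z-47.5))
```

```text
t 11.9 p [ 518.  -103.5  179.8] yaw 8.17 w 11.4 F [-0.1  0.  -2.9]
shift cm (tool) [0.   0.05 4.83]
turn deg [-0.05  0.04 -0.03]
(array([561.1, -98.1]), array([559.8, -98.3]), 8.72, array([ 9.8, 75.6])) ledge (array([ 535.6, -132.8]), array([ 534.2, -133. ]), 8.72, array([10.5, 81.1]))
(array([543.9, -71.8]), array([543.5, -72. ]), 8.63, array([ 9.2, 84.4])) ledge (array([ 517.1, -104.6]), array([ 516.6, -104.7]), 8.63, array([ 9.8, 90.6]))
(array([580.7, -18. ]), array([579.9, -18.2]), 9.25, array([10.5, 87.5])) ledge (array([556.6, -46.8]), array([555.7, -47. ]), 9.25, array([11.3, 93.9]))
```

View pics/p3_scene.png

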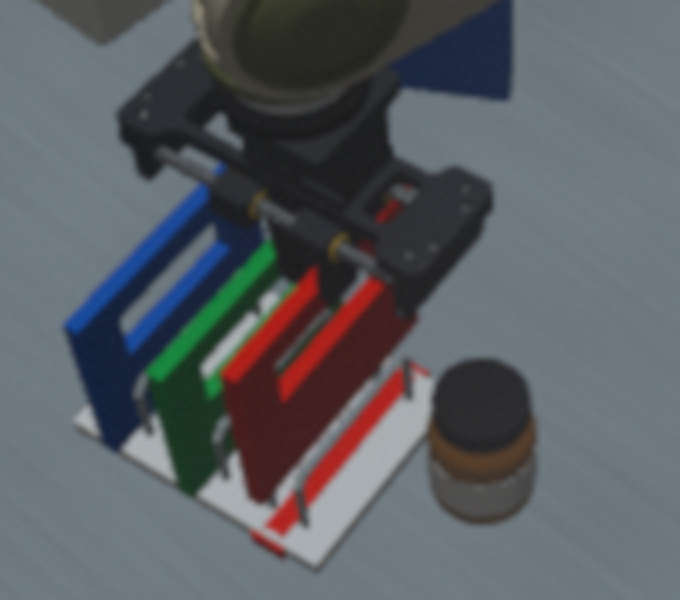

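Request:
carry_out:
  motion:
    - [[0,0,0],[0,0,0.8],-1]
    - [[0,0,0],[0,0,0.8],-1]
    - [[0,0,0],[0,0,0.8],-1]
    - [[0,0,0],[0,0,0.6],-1]
    - [[0,0,0],[0,0,0],-1]
    - [[0,0,0],[0,0,0],-1]

```text
clock: 12.45
tool_pos: [518.0, -103.5, 146.5]
orientation: [[0.99, 0.142, -0.001], [0.142, -0.99, 0.001], [-0.0, -0.001, -1.0]]
wrist_force: [-0.1, -0.0, -2.6]
width: 11.5
```

Run:
```python
from h import *
go([518,-104.0,131.5],8.2)
```

```text
t 12.45 p [ 518.  -103.5  146.5] yaw 8.18 w 11.5 F [-0.1 -0.  -2.6]
shift cm (tool) [-0.01  0.05  1.5 ]
turn deg [-0.04  0.02 -0.02]
```

No side force. Lowering in small steps towards the floor.

Request:
carry_out:
  motion:
    - [[0,0,0],[0,0,0.5],-1]
    - [[0,0,0],[0,0,0.4],-1]
    - [[0,0,0],[0,0,0.3],-1]
    - [[0,0,0],[0,0,0],-1]
    - [[0,0,0],[0,0,0],-1]

```text
clock: 12.87
tool_pos: [518.3, -103.6, 133.5]
orientation: [[0.99, 0.142, 0.0], [0.142, -0.99, 0.0], [0.0, -0.0, -1.0]]
wrist_force: [-0.3, 0.1, -2.2]
width: 11.3
```

Request:
carry_out:
  motion:
    - [[0,0,0],[0,0,0.15],-1]
    - [[0,0,0],[0,0,0.1],-1]
    - [[0,0,0],[0,0,0],-1]

```text
clock: 13.12
tool_pos: [518.5, -103.8, 131.9]
orientation: [[0.99, 0.142, 0.001], [0.142, -0.99, -0.001], [0.001, 0.001, -1.0]]
wrist_force: [-0.0, -0.1, -2.0]
width: 11.6
```

Request:
carry_out:
  motion:
    - [[0,0,0],[0,0,0.1],-1]
    - [[0,0,0],[0,0,0.1],-1]
    - [[0,0,0],[0,0,0],-1]

```text
clock: 13.37
tool_pos: [518.9, -104.4, 132.0]
orientation: [[0.99, 0.143, 0.004], [0.143, -0.99, -0.003], [0.004, 0.003, -1.0]]
wrist_force: [-0.4, 0.1, -2.3]
width: 11.5
```

Request:
carry_out:
  motion:
    - [[0.2,-0.2,0],[0,0,0.2],-1]
    - [[0,0,0],[0,0,0.2],-1]
    - [[0,0,0],[0,0,0],-1]

```text
clock: 13.62
tool_pos: [519.6, -105.6, 132.2]
orientation: [[0.99, 0.143, 0.005], [0.143, -0.99, -0.004], [0.004, 0.005, -1.0]]
wrist_force: [0.4, 0.7, -2.2]
width: 11.6
```

Run:
```python
from h import *
go([518,-104.0,131.5],8.2)
z=131.5
im=imaging.get_image("scene");f=im["frame"]
y,x=(120,140)
cv2.imwrite(f"pics/p4_scene.png",cv2.resize(f[y:y+150,x:x+170],None,fx=4,fy=4,interpolation=cv2.INTER_CUBIC))
for m in comps(red(f,140),60):
    print(axis(im,m,142),"ledge",axis(im,m,84))
```

```text
t 13.62 p [ 519.6 -105.6  132.2] yaw 8.22 w 11.6 F [ 0.4  0.7 -2.2]
shift cm (tool) [-0.14 -0.18  0.07]
turn deg [ 0.26 -0.22  0.02]
(array([ 562.3, -101.2]), array([ 559.9, -101.5]), 8.75, array([10.1, 77.8])) ledge (array([ 538.4, -134. ]), array([ 535.8, -134.3]), 8.75, array([10.8, 83.2]))
(array([544.6, -76. ]), array([544.5, -76.1]), 8.61, array([ 8.9, 82.5])) ledge (array([ 519.5, -107.2]), array([ 519.3, -107.2]), 8.61, array([ 9.5, 88.2]))
```

View pics/p4_scene.png

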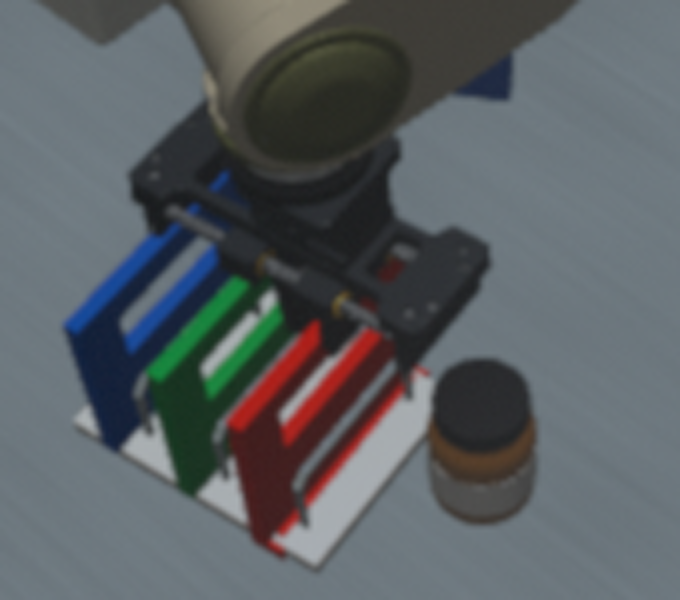

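Run:
```python
from h import *
s=bot.sense()
for k in("joint_positions","joint_velocities","joint_torque","wrist_force","ft_torque","tool_pos","clock","width"):print(k,np.round(s[k],3))
im=imaging.get_image("scene");cv2.imwrite("pics/full5.png",im["frame"])
for k in range(6):
    im=imaging.get_image("top");s=bot.sense();print(np.round(s["tool_pos"],2),np.round(s["wrist_force"],2),np.round(s["ft_torque"],2))
cv2.imwrite("pics/full5t.png",im["frame"])
```

```text
joint_positions [-0.423  0.444  1.518 -0.002  1.174  1.005]
joint_velocities [ 0.003  0.014  0.011  0.006 -0.012  0.003]
joint_torque [ 3.0000e-03 -4.4433e+01 -1.9346e+01  2.4000e-02  1.0000e-02  2.0000e-03]
wrist_force [-0.069  0.752 -1.675]
ft_torque [ 0.024 -0.03   0.017]
tool_pos [ 519.719 -105.571  132.116]
clock 13.667
width 11.469
[ 519.75 -105.47  131.63] [-0.19 -0.39  3.38] [-0.06  0.19 -0.03]
[ 519.74 -105.5   131.62] [-1.86 -0.11  2.11] [0.02 0.1  0.03]
[ 519.73 -105.48  131.63] [-0.    0.94  2.72] [0.   0.15 0.02]
[ 519.73 -105.5   131.63] [-0.56  0.25  4.2 ] [-0.02  0.1  -0.01]
[ 519.74 -105.51  131.63] [0.17 0.16 3.3 ] [-0.09  0.13 -0.02]
[ 519.71 -105.48  131.61] [0.17 0.32 3.51] [0.04 0.03 0.01]
```

View pics/full5.png

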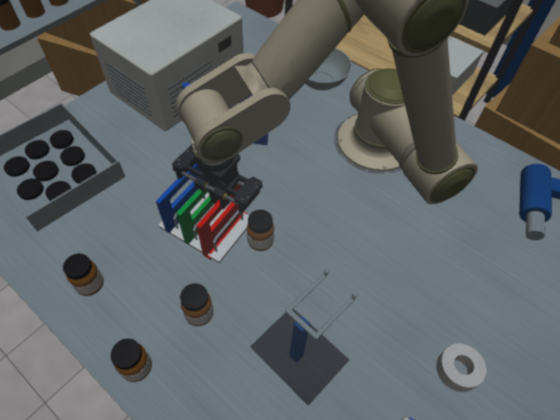

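View pics/full5t.png

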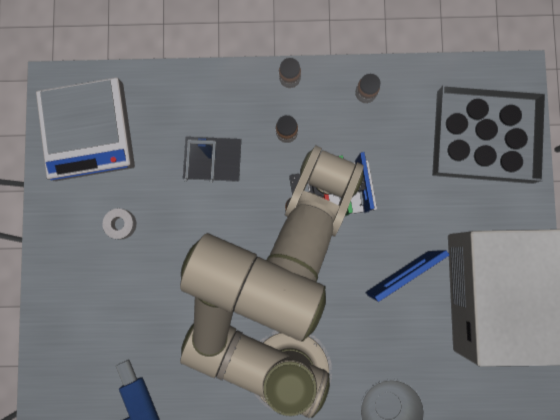

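Request:
carry_out:
  motion:
    - [[0.2,-0.2,0],[-0.1,-0.1,0],-1]
    - [[0,0,0],[0,0,0],-1]
    - [[0,0,0],[0,0,0],-1]
    - [[0,0,0],[0,0,0],-1]

```text
clock: 14.35
tool_pos: [518.9, -104.8, 131.6]
orientation: [[0.99, 0.143, 0.001], [0.143, -0.99, -0.001], [0.0, 0.001, -1.0]]
wrist_force: [-1.2, 0.1, 3.7]
width: 11.2
```

Run:
```python
from h import *
for k in range(3):
    im=imaging.get_image("scene")
go([518,-104.0,131.5],8.2)
for m in comps(red(im["frame"],140),60):
    print(axis(im,m,142),"ledge",axis(im,m,84))
```

```text
t 14.5 p [ 518.9 -104.7  131.6] yaw 8.23 w 11.4 F [-1.3 -0.7  3.3]
shift cm (tool) [-0.08 -0.09  0.01]
turn deg [ 0.04 -0.03  0.03]
(array([562.1, -99.8]), array([ 560.8, -100. ]), 8.67, array([ 9.9, 75.6])) ledge (array([ 538.1, -132.5]), array([ 536.8, -132.7]), 8.67, array([10.5, 80.8]))
(array([544.7, -75. ]), array([544.8, -75.2]), 8.63, array([ 9.2, 83.4])) ledge (array([ 519.6, -106.1]), array([ 519.6, -106.2]), 8.63, array([ 9.8, 89.2]))
```

Request:
carry_out:
  motion:
    - [[0,0,0],[0,0,0],-0.7]
    - [[0,0,0],[0,0,0],-0.5]
    - [[0,0,0],[0,0,0],-0.4]
    - [[0,0,0],[0,0,0],-0.4]
    - [[0,0,0],[0,0,0],-0.4]
    - [[0,0,0],[0,0,0],-0.4]

```text
clock: 15.0
tool_pos: [518.0, -104.0, 130.2]
orientation: [[0.99, 0.143, -0.003], [0.143, -0.99, 0.001], [-0.002, -0.002, -1.0]]
wrist_force: [-0.1, 0.9, 0.2]
width: 26.1
```

Run:
```python
from h import *
im=imaging.get_image("scene");f=im["frame"]
go([518,-104.0,131.5],8.2)
for m in comps(red(f,140),60):
    print(axis(im,m,142),"ledge",axis(im,m,84))
y,x=(120,140)
cv2.imwrite(f"pics/p5_scene.png",cv2.resize(f[y:y+150,x:x+170],None,fx=4,fy=4,interpolation=cv2.INTER_CUBIC))
```

```text
t 15.05 p [ 518.  -104.   130.2] yaw 8.22 w 26.5 F [ 0.7 -0.7 -0.4]
shift cm (tool) [ 0.   -0.   -0.13]
turn deg [-0.11  0.14  0.02]
(array([ 559.6, -100.5]), array([ 559.2, -100.7]), 8.67, array([ 9.9, 79. ])) ledge (array([ 535.4, -133.3]), array([ 535. , -133.5]), 8.67, array([10.6, 84.5]))
(array([556.4, -73.5]), array([556.6, -73.5]), 8.71, array([ 8.9, 59.5])) ledge (array([ 532. , -104.4]), array([ 532.3, -104.5]), 8.71, array([ 9.5, 63.6]))
```

View pics/p5_scene.png

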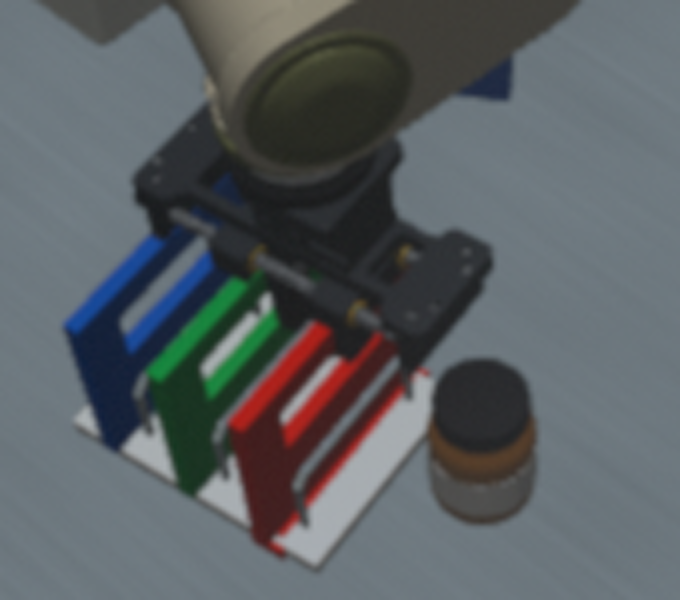

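The board stands by itself and the measured force is zero. Retracting straight up.

Request:
carry_out:
  motion:
    - [[0,0,0],[0,0,-0.7],-0.4]
    - [[0,0,0],[0,0,-1],-0.4]
    - [[0,0,0],[0,0,-1],-0.4]
    - [[0,0,0],[0,0,-1.5],-0.4]
    - [[0,0,0],[0,0,-2],-0.4]
    - [[0,0,0],[0,0,-3],-0.4]
    - [[0,0,0],[0,0,-3],-0.4]
    - [[0,0,0],[0,0,-3],-0.4]

```text
clock: 15.72
tool_pos: [516.0, -103.2, 285.8]
orientation: [[0.99, 0.143, -0.015], [0.143, -0.99, 0.007], [-0.014, -0.009, -1.0]]
wrist_force: [0.3, -0.6, -0.1]
width: 26.4
```

Request:
carry_out:
  motion:
    - [[0,0,0],[-3,0,-2],-0.4]
    - [[0,0,0],[-3,0,0],-0.4]
    - [[0,0,0],[-3,0,0],-0.4]
    - [[0,0,0],[-3,0,0],-0.4]
    - [[0,0,0],[-3,0,0],-0.4]
    - [[0,0,0],[0,0,0],-0.4]
    - [[0,0,0],[0,0,0],-0.4]

```text
clock: 16.3
tool_pos: [363.1, -125.0, 318.3]
orientation: [[0.99, 0.144, 0.002], [0.144, -0.99, -0.003], [0.001, 0.003, -1.0]]
wrist_force: [0.3, -0.0, -0.2]
width: 26.2
```

Run:
```python
from h import *
go([518,-104.0,131.5],8.2)
for n in("scene","top"):
    im=imaging.get_image(n);f=im["frame"]
    y,x=(120,140) if n=="scene" else (120,260)
    cv2.imwrite(f"pics/p6_{n}.png",cv2.resize(f[y:y+150,x:x+170],None,fx=4,fy=4,interpolation=cv2.INTER_CUBIC))
    for m in comps(red(f,140),60): print(n,"red",axis(im,m,142),"ledge",axis(im,m,84))
    F=f.astype(int)
    for nm,ch in(("g",1),("b",0)):
        o=np.delete(F,ch,2).max(2);M=(F[...,ch]>(110 if nm=="g" else 120))&(F[...,ch]>1.4*o)
        for c in comps(M,40):
            A=axis(im,c,142)
            if 450<A[1][0]<800 and -250<A[1][1]<0: print(nm,n,A)
```

```text
t 16.3 p [ 363.1 -125.   318.3] yaw 8.31 w 26.2 F [ 0.3 -0.  -0.2]
shift cm (tool) [15.61  0.1  18.7 ]
turn deg [ 0.18 -0.07  0.11]
scene red (array([ 523.6, -105.9]), array([ 520.7, -106.3]), 8.38, array([ 10. , 156.9])) ledge (array([ 497., -139.]), array([ 493.9, -139.5]), 8.38, array([ 10.6, 167.7]))
scene red (array([543.9, -75.5]), array([543.7, -75.6]), 8.81, array([ 8.9, 85.7])) ledge (array([ 518.7, -106.5]), array([ 518.5, -106.6]), 8.81, array([ 9.6, 91.6]))
g scene (array([ 531.3, -163.3]), array([ 527.5, -163.8]), 8.31, array([  9.8, 156.5]))
g scene (array([ 550.2, -129.2]), array([ 550.2, -129.3]), 8.69, array([ 8.7, 83.9]))
b scene (array([ 537.4, -223.3]), array([ 535.8, -223.6]), 8.51, array([ 11.2, 158.2]))
b scene (array([ 558.6, -185.1]), array([ 558.4, -185.2]), 8.26, array([10.4, 84.4]))
top red (array([ 526. , -104.9]), array([ 526. , -104.9]), 8.26, array([ 10.5, 140.1])) ledge (array([ 533.5, -108.7]), array([ 533.5, -108.7]), 8.26, array([ 10.9, 145.8]))
g top (array([ 525.6, -163.2]), array([ 524.4, -163.5]), 8.28, array([ 10.2, 157.6]))
b top (array([ 533.9, -222.8]), array([ 533.9, -222.9]), 8.07, array([ 10.5, 157.1]))
b top (array([ 526.5, -211.6]), array([ 527.2, -211.6]), 8.11, array([ 4. , 86.9]))
```

View pics/p6_scene.png

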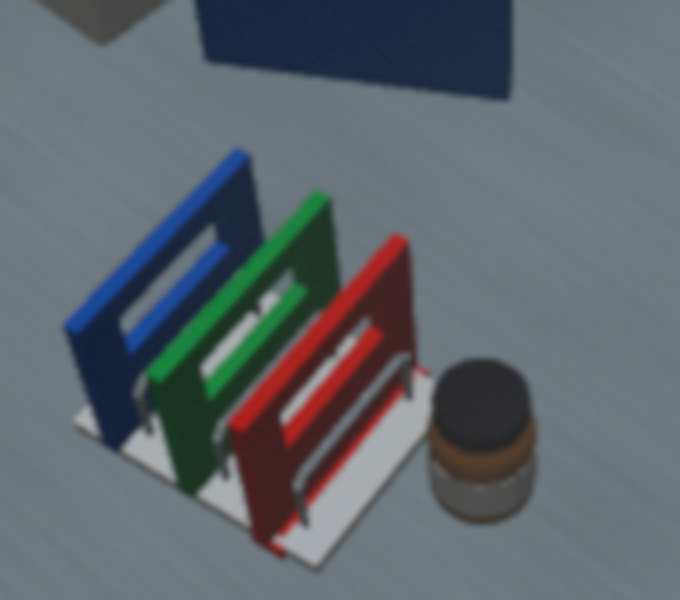

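View pics/p6_top.png

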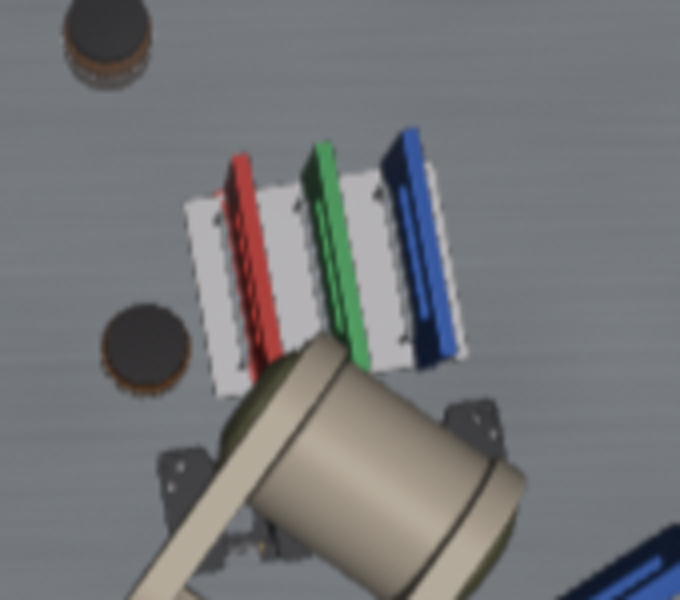

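Run:
```python
from workcell import bot
print(bot.sign_off())
```

```text
the job is handed in; nothing more can be done
None
```

The red board now stands in the red-marked slot, lower edge on the floor and hand opening up, and I handed the job in at about 16.4 s. I gripped it by its bar, raised it about 19 mm off the prongs, and drew it out about 94 mm along the stand's -x. Then I turned it 78°, lowered it into the slot, and let go with a partly opened gripper.

**Floor contact:** the TCP stopped at 131.6 mm where I expected 131.5. The vertical force went from about -2.5 N to +3.3 N, so the floor was carrying the board before I let go.

**Position:** in the scene view the board centres at (520.7, -106.3), yaw 8.4°. The slot is at about (518, -104.8), yaw 8.2°. That puts the board 2 to 3 mm off centre along the slot and about 2 mm off across it, within the ±3 mm clearance. In the top view the arm hid the near end of the board, so only its line could be checked there; it lies about 1 mm from the slot's centre line.

**Other boards and jars:** the green and blue boards measure the same as before, to about 0.2 mm. The jar beside the rack looks unmoved in the pictures; I did not measure any of the jars.

**What didn't agree:** during the last millimetres of lowering, the tool slid about 2 mm sideways and tilted about 0.3° while already near the floor. The wrist force still read only the board's weight until the next readings. I straightened it before letting go.

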